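Run the cutlery caddy onto the utensil rail

ROBOT

A 6-joint arm with a two-finger parallel gripper is mounted at the origin on a cart in front of the work surface, level with it; the furniture and walls round the work are solid. World frame = base frame: x ahead of the robot, y to its left, z up, the work surface at z = 0. Lengths are in m, angles in rad, forces in N, time in s.
With the tool pointing down it reaches from about 0.35 to 0.975 m from the base axis. Payload 4.9 kg.
Tool frame: the origin (TCP) lies on the mounting face of the last link; the fingertips stand 173 mm ahead of it and the grasp point (between the pads) lies ctrl.pinch_z ahead of it (ctrl.pinch_z is the distance from the TCP to the grasp point, in m); z points along the fingers, y is the line along which they close (so a half turn about z gives the same grasp; the last joint's range is limited). The gripper opens to 85 mm and grips with 20 to 120 N. Pads are 22 mm wide; open, the fingers measure 114 mm over their backs; the gripper's body (76 mm by 85 mm) begins 54 mm behind the grasp point. The pads swing forward as they close: fully open they stand 13 mm farther back than shut.
Start: joints at [-1.436, 0.053, 1.613, -0, 1.476, -0.119], TCP at [0.157, -0.605, 0.405] pointing down, gripper open.
Joint ranges: [-3.01, 3.01], [-1.01, 2.22], [0.06, 2.58], [-1.02, 4.17], [0.09, 2.62], [-3.14, 3.14]. Speed limits (rad/s): [2.57, 2.57, 3.14, 3.14, 3.14, 3.14].

INTERFACE

Orientations are given as a rotation vector (axis times angle).
In Python, from station import telemetry, eyes, ctrl gives the robot as it stands.
- The arm moves only by the tool apply_moves, never from a script. Its argument "plan" is a list of rows, each a list of 5 numbers: the finger opening in m, from 0 to 0.0854, then the shift along the tool's x, y, z in m, then the turn about the tool's z in rad. In form: [[jaw, x, y, z, roll], ...]. A call has 1 to 12 rows; each row is the pose to reach, as a shift and turn from the pose commanded when the call began, along the tool's axes at that moment; what a row does not reach only later rows make up. A row lasts 1/12 s, in which the tool goes at most 41.7 mm and 7.16 degrees, less where a joint would pass 70% of its speed; a pose out of reach is approached as far as the arm can. A call with a gripper value outside its range is refused whole. The fingers move at their own pace and stop on an object; "newtons" is the grip in N (left out, the last holds). Time passes only in rows, so rows that repeat a pose let the fingers close. It gives the time, the measured TCP pose, the force, the opening and the grip force at its end, in the units of the state.
- telemetry.get_obs(): the state, without advancing time (a new reading comes with each control period).
- eyes.get_image(name): name is "scene" or "top"; returns a dict with "img" (400x640x3 uint8, blue, green, red), "range_z" (400x640 float32, m along the optical axis (not along the pixel's ray), 0 where there is no reading), "K" (3x3 intrinsics, pixels), "dist_coeffs" ([k1, k2, p1, p2, k3] as OpenCV has them; the pictures are not rectified), "pose" (4x4, takes a point from camera to world coordinates). Camera axes: x right, y down, z forward; pixel columns grow to the right and rows downward; lengths in m; the calibration is good to about 2 mm. A picture is of the moment at which its call begins.
- ctrl.finish_job(): hands the job in; it is judged then, once.
Trained networks look in a picture, given as the dict that the camera call returned (one of the last four; its "shot" number tells which), for a name from the list of things; names that differ only in an ending like _2 or _b are one class to them, and where a whole thing is asked for, a point or a joint stands for the part that bears it (a point fixed in the world has none). Each returns a list of dicts, best first, with "confidence" (0 to 1); they miss things now and then, are a little off and sometimes report something else, mostly with a low value. They report only what shows in the picture. A call takes as long as a camera call. They do not tell look-alikes from the thing itself.
- eyes.search_frame(thing, picture): "box" ([left, top, right, bottom] in pixels, round what is visible of it).
- eyes.outline_of(thing, picture): "region" (400x640 bool, what is visible of it) and "box" ([left, top, right, bottom] in pixels, round what is visible of it).
- eyes.tip_of(thing, picture): "point" ([column, row] in pixels: a listed point, or the origin of a listed thing).
The state is a dict: "t": time; "q": joint angles; "dq": joint speeds; "effort": joint torques, N m; "tool_pos": TCP position; "tool_rot": TCP orientation; "contact_force": force on the tool from outside, world axes, zero at the start; "wrist_torque": the same for the moment, N m; "opening": finger opening in m; "grip_force": force on a finger pad.
Only numpy, scipy, OpenCV 4.12 (cv2) and the standard library are available. Lean on these libraries where they do the work, as an engineer would, in place of code of your own. Each camera call takes 0.05 s, during which the arm holds its last target. There are 200 camera calls.

TASK

Hang the loose cutlery caddy on the utensil rail: bring the runner on its back to the rail's open left end, enter it there and slide it along to the parking stop, then press it home against the stop's rubber buffer until the sprung bolt snaps up behind the runner, and let go. The stop is only clamped hand-tight, so press no harder than the bolt needs and leave the stop where it is set. Never force the runner in the rail, keep the caddy upright, and leave the other things on the worktop where they are.

Things in the scene. Friction and masses are not known exactly. Their poses are not given: they have to be found in the camera images.
- caddy: Loose white cutlery cup, open top, 56 (x) x 50 (y) x 95 (z) mm, walls 3 mm, empty, 0.13 to 0.22 kg. Origin: centre of its underside; z up; +x points out of its back, which carries the grey runner; dark drain slots in front. Starts upright, back away from the robot. Pinch it over its two flat sides (50 mm, along y) just under the rim; when hung, the rail's top is 5 mm below the rim.
- runner (a point): Middle of the caddy's runner, at [38.8, 0, 72] mm in the caddy's frame, same axes: grey nylon block 8 (x) x 60 (y) x 26 (z) mm, slippery (friction about 0.25), standing 5 mm past the caddy's sides. Both y ends taper over 6 mm to 4 x 21 mm. A neck 42 (y) x 11 (z) mm joins it to the caddy's back, 6.8 mm away.
- utensil_rail: Aluminium rail on a fixed stand. Origin: on the worktop under the middle of the rail's front face. y runs along the rail to its open end (robot's left), x away from the robot. Rail 320 mm long (y -160 to 160), 36 high, its middle line at z = 165. Front slot 14 mm high, lips 4 mm thick. Capped at -y, where a twin caddy with cutlery is fixed (middle at y = -125). Foot: x -24 to 91.
- rail_mouth (a point): Middle of the channel at the rail's open end, at [8.8, 160, 165] mm in the rail's frame, same axes. The channel is 9.6 mm deep (x) and 28 high (z), so the runner has 0.8 mm play either way in x and 1 mm in z. It goes in along -y, runner on the line through this point along y. Hanging free the caddy sags up to 1 mm and leans about 4 degrees.
- stop_block (a point): Middle of the +y face of the parking stop's clamp block, in the channel 183 to 218 mm in from the mouth; axes as the rail. Block 22 mm long, steel thumb knob in front (17 mm across, out to x = -10 mm in the rail's frame); slips beyond about 19 N. A setting screw carries the rubber buffer: its face stands 18 to 34 mm on the +y side, varying. Buffer: 3 N, plus 3 N per mm, 4.5 mm travel.
- latch (a joint): Sprung bolt on a bar under the rail, carried by the same screw: 0 = up, 7 mm proud of the channel's floor; grows as pressed down (2 N, plus 0.4 N per mm). Bevelled towards the mouth, so the runner presses it as it passes; its flat face is 57 mm on the +y side of the buffer's face. The 60 mm runner must press the buffer in about 3 mm (10 to 13 N); the bolt then snaps up behind it and holds it.
- lemon: Lemon on the chopping board to the right; bystander. Origin at its underside.
- garlic: Garlic bulb, 56 mm high, on the worktop in front of the rail; bystander. Origin at its underside.
- tin: Low tin, 86 mm across, 40 mm high, standing in front of the rail's left half; bystander. Origin at its underside.
- mug: White mug, 91 mm high, back left of the rail; bystander. Origin at its underside.
- spice_jar: Spice jar with red cap, 106 mm high, front left of the worktop; bystander. Origin at its underside.
Not all that is in view belongs to the job. Leave any pink or purple look-alike of the caddy alone.

How it is judged:
By the outcome, as a careful person would: the job done as asked, in the order asked, and still so for the second after the job is handed in, with the robot touching nothing.
It also fails if it takes over 59 s, if anything falls off the work surface, if the arm or the gripper's body presses on something with over 40 N, if the wrist force passes 120 N, or if a joint passes its speed limit or range.

## Working session

There is one attempt and no reset: what is moved stays moved. The work goes in short steps, Python scripts to look and compute and a tool call to move; the robot and the scene stay as the last step left them, time stands still between calls to the robot, and variables do not carry over. Pictures are saved under pics/ and viewed, at most 10 in all, crops included, and the job is handed in when it is done.

Besides the shell and the picture viewer there is one more tool, called after ">>>" as name([rows], argument=value, ...), one row to a line, values as JSON. apply_moves: Moves the arm, as the interface text tells. Its arguments: {"type":"object","properties":{"plan":{"type":"array","items":{"type":"array","items":{"type":"number"}}},"newtons":{"type":"number"}},"required":["plan"]}

```bash
mkdir -p pics; ls; cat > h.py <<'E'
import numpy as np, cv2
from station import telemetry, eyes, ctrl
def ray(p,uv):
    n=cv2.undistortPoints(np.array([[uv]],float),p["K"],np.array(p["dist_coeffs"],float))[0,0]
    return np.array([n[0],n[1],1.])
def pt(p,uv,z=None):
    T=np.array(p["pose"]);u,v=int(round(uv[0])),int(round(uv[1]))
    if z is None: z=p["range_z"][v,u]
    return T[:3,:3]@(ray(p,uv)*z)+T[:3,3]
def cloud(p,mask):
    v,u=np.nonzero(mask&(p["range_z"]>0)); 
    n=cv2.undistortPoints(np.stack([u,v],1).astype(float)[:,None],p["K"],np.array(p["dist_coeffs"],float))[:,0]
    z=p["range_z"][v,u][:,None]; T=np.array(p["pose"])
    return (np.hstack([n,np.ones_like(z)])*z)@T[:3,:3].T+T[:3,3]
def proj(p,X):
    T=np.linalg.inv(p["pose"]); r=cv2.Rodrigues(T[:3,:3])[0]
    return cv2.projectPoints(np.array(X,float).reshape(-1,3),r,T[:3,3],p["K"],np.array(p["dist_coeffs"],float))[0][:,0]
E
python3 - <<'E'
from h import *
np.set_printoptions(precision=4,suppress=True)
o=telemetry.get_obs();print({k:o[k] for k in("t","tool_pos","tool_rot","opening","contact_force")},ctrl.pinch_z)
for c in("scene","top"):
    p=eyes.get_image(c);cv2.imwrite(f"pics/{c}0.png",p["img"]);print(c,np.array(p["pose"])[:3,3],np.array(p["pose"])[:3,2],p["K"][0][0])
    for n in("caddy","utensil_rail","lemon","garlic","tin","mug","spice_jar"):
        for d in eyes.search_frame(n,p)[:3]: print(n,np.round(d["box"]),round(d["confidence"],2))
    for n in("caddy","runner","rail_mouth","stop_block","utensil_rail"):
        for d in eyes.tip_of(n,p)[:3]: print("tip",n,np.round(d["point"],1),round(d["confidence"],2),pt(p,d["point"]))
E
```

```text
pics
{'t': 0.0, 'tool_pos': array([ 0.1569, -0.6047,  0.4035]), 'tool_rot': array([-3.1143, -0.3973,  0.    ]), 'opening': 0.08560101681787215, 'contact_force': array([ 0.2861, -0.4693,  0.9824])} 0.1547
scene [-0.4058  0.569   1.1131] [ 0.6181 -0.3554 -0.7012] 457.55226910253253
caddy [251. 287. 275. 320.] 0.92
caddy [244. 247. 280. 284.] 0.91
caddy [258. 212. 283. 252.] 0.82
utensil_rail [276. 132. 370. 221.] 0.75
lemon [415. 181. 431. 200.] 0.68
tin [316. 217. 345. 248.] 0.6
tin [277. 132. 373. 225.] 0.19
mug [238. 189. 268. 224.] 0.67
spice_jar [206. 273. 224. 305.] 0.82
spice_jar [315. 221. 344. 248.] 0.73
tip caddy [263.4 274.5] 0.88 [0.3289 0.3205 0.0738]
tip caddy [273.7 240.6] 0.87 [0.4542 0.2326 0.0421]
tip caddy [263.9 316. ] 0.62 [0.2368 0.3641 0.0219]
tip runner [270.2 268.4] 0.93 [0.3347 0.2965 0.0804]
tip runner [276.2 295.6] 0.78 [0.2562 0.3158 0.062 ]
tip rail_mouth [281.2 186.5] 0.69 [0.5516 0.1559 0.1555]
tip stop_block [331.5 164.1] 0.47 [ 0.5724 -0.035   0.1564]
tip utensil_rail [322.4 208.1] 0.86 [0.5295 0.0189 0.0162]
top [0.3386 0.0498 1.4315] [ 0.0907  0.0169
[... 155 characters left out ...]
 256.] 0.69
utensil_rail [278. 148. 406. 198.] 0.58
lemon [439. 216. 460. 240.] 0.56
lemon [362. 228. 382. 244.] 0.28
garlic [362. 226. 379. 241.] 0.68
tin [305. 214. 334. 247.] 0.71
mug [240. 135. 275. 172.] 0.76
spice_jar [170. 239. 193. 256.] 0.67
tip caddy [260.9 210.9] 0.9 [0.4715 0.2296 0.0029]
tip caddy [214.5 280.3] 0.87 [ 0.2673  0.3597 -0.0003]
tip runner [222.7 290.1] 0.97 [ 0.2395  0.3349 -0.0007]
tip runner [233.7 256.1] 0.7 [0.3382 0.2903 0.0874]
tip rail_mouth [280.6 175.8] 0.95 [0.5459 0.1581 0.1863]
tip rail_mouth [260.8 188. ] 0.34 [ 0.5404  0.2327 -0.0051]
tip stop_block [359.1 168.8] 0.47 [ 0.5682 -0.0442  0.1785]
tip utensil_rail [338.8 186.6] 0.65 [0.5459 0.0021 0.0083]
```

```bash
python3 - <<'E'
import cv2
a=cv2.imread("pics/scene0.png");b=cv2.imread("pics/top0.png")
cv2.imwrite("pics/s1.png",cv2.resize(a[120:330,190:470],None,fx=2.8,fy=2.8,interpolation=2))
cv2.imwrite("pics/t1.png",cv2.resize(b[120:330,150:430],None,fx=2.8,fy=2.8,interpolation=2))
E
```

```text
(no output)
```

View pics/s1.png

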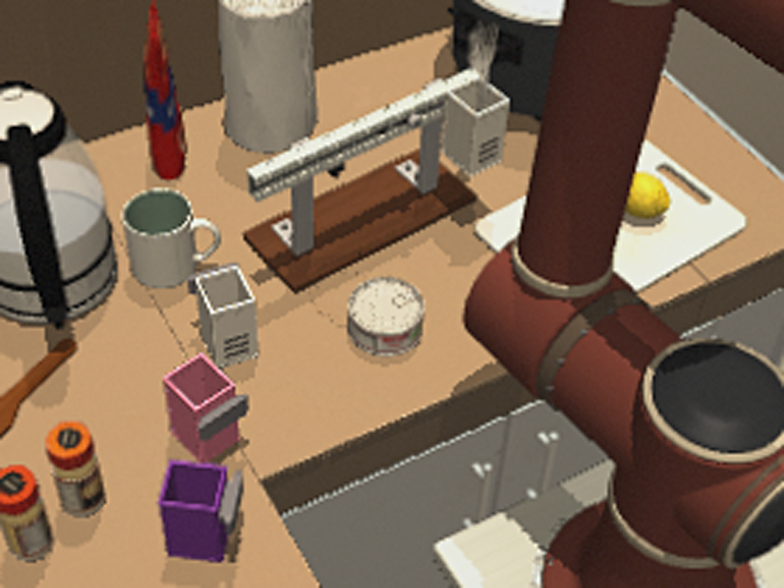

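View pics/t1.png

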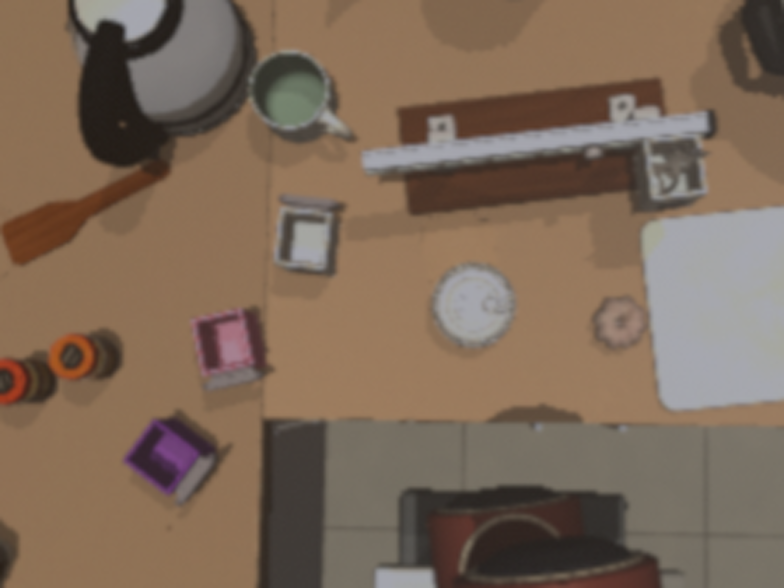

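The white caddy is at top (261,203) / scene (271,232). The pink one is at top (232,245) and the purple at (213,285), and both are look-alikes. Only the white one is white with its grey runner facing away from the robot, so it is the target. Next I'll measure the caddy and rail precisely and confirm with an enlarged crop.

```bash
python3 - <<'E'
from h import *
np.set_printoptions(precision=4,suppress=True)
ps={c:eyes.get_image(c) for c in("scene","top")}
t=ps["top"]
cv2.imwrite("pics/c1.png",np.hstack([cv2.resize(t["img"][180:225,235:300],(390,270),interpolation=2),cv2.resize(ps["scene"]["img"][205:257,245:320],(390,270),interpolation=2)]))
for c,p in ps.items():
    C=cloud(p,np.ones((400,640),bool))
    # rail 
    R=C[(C[:,0]>.5)&(C[:,0]<.66)&(C[:,1]<.2)&(C[:,1]>-.16)]
    top=R[(R[:,2]>.176)&(R[:,2]<.192)]
    print(c,"railtop",len(top),np.median(top[:,2]),top[:,1].min(),top[:,1].max())
    ys=np.arange(-.14,.17,.02)
    for y in ys:
        s=top[abs(top[:,1]-y)<.01]
        f=R[(abs(R[:,1]-y)<.01)&(R[:,2]>.15)&(R[:,2]<.178)]
        if len(s): print(round(y,2),len(s),"top x",s[:,0].min(),s[:,0].max(),"z",np.median(s[:,2]),"front med",np.median(f[:,0]) if len(f) else None,len(f))
    K=C[(abs(C[:,0]-.47)<.07)&(abs(C[:,1]-.23)<.05)]
    rim=K[(K[:,2]>.09)&(K[:,2]<.1)]
    print("rim",len(rim),np.median(rim[:,2]),rim.min(0),rim.max(0),cv2.minAreaRect(rim[:,:2].astype(np.float32)*1000))
    run=K[(K[:,2]>.08)&(K[:,2]<.09)]
    if len(run):print("run",len(run),run.min(0),run.max(0),cv2.minAreaRect(run[:,:2].astype(np.float32)*1000))
    for n in("caddy","utensil_rail"):
        for d in eyes.outline_of(n,p)[:3]: print(n,d["box"],d["confidence"],d["region"].sum())
E
```

```text
scene railtop 691 0.18456862333321022 -0.15513041907139646 0.16550992671537157
-0.14 74 top x 0.5124503426488987 0.590957964538031 z 0.1849993762323583 front med 0.5497342196833754 65
-0.12 58 top x 0.5103554580573584 0.5885610110350284 z 0.1854238884895017 front med 0.5155151931182939 42
-0.1 93 top x 0.5092075296052492 0.5987766240454839 z 0.1843440145634725 front med 0.539035438545601 103
-0.08 29 top x 0.5652631224063154 0.593439782437953 z 0.18390393187076592 front med 0.5689802510168035 30
-0.06 36 top x 0.560335145249999 0.5827623182414788 z 0.18490312327788833 front med 0.5632516567314949 18
-0.04 34 top x 0.5559107820964848 0.5777111196963347 z 0.18442253133103043 front med 0.5605320775380184 41
-0.02 32 top x 0.5570045356984223 0.5791159601245389 z 0.1841877584544182 front med 0.5597945784154428 30
0.0 34 top x 0.552371385143552 0.5729254591201423 z 0.18510032444383173 front med 0.5598665836067481 33
0.02 36 top x 0.550959542594475 0.5709105258007197 z 0.18459936747521516 front med 0.5564155180298567 34
0.04 34 top x 0.5477172947300976 0.5692925483077363 z 0.184851180021996
[... 2746 characters left out ...]
6716257734402 0.5570938079061724 z 0.1821074569109622 front med 0.5382140538989391 14
0.16 34 top x 0.5351705473528123 0.5546990795900285 z 0.18190691104860612 front med 0.5370683050671645 8
rim 98 0.09435551398146791 [0.4513 0.2019 0.0901] [0.5187 0.2545 0.0995] ((485.912353515625, 228.34152221679688), (50.8492317199707, 67.28099060058594), 85.02001190185547)
run 87 [0.4521 0.1958 0.08  ] [0.5243 0.2569 0.0899] ((487.4720458984375, 227.38217163085938), (58.35685729980469, 70.69364929199219), 85.64718627929688)
caddy [215.2, 231.1, 243.6, 257.4] 0.77 578
caddy [244.0, 188.7, 274.0, 219.0] 0.71 572
caddy [195.0, 265.9, 228.4, 300.9] 0.57 640
utensil_rail [278.5, 149.5, 405.3, 196.5] 0.93 4414
```

View pics/c1.png

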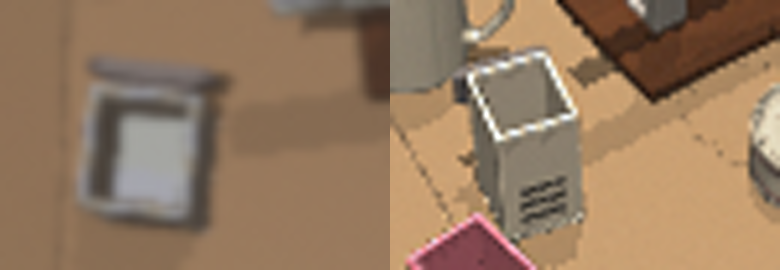

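The crop confirms it: white cup, drain slots towards the robot, grey runner on its back at top (261,191). It is yawed about −5°, and the rail about +7°. Moving now.

>>> apply_moves([
  [0.085, 0.33, -0.384, 0, 0.342],
  [0.085, 0.33, -0.384, 0, 0.342],
  [0.085, 0.33, -0.384, 0, 0.342],
  [0.085, 0.33, -0.384, 0, 0.342],
  [0.085, 0.33, -0.384, 0, 0.342],
  [0.085, 0.33, -0.384, 0, 0.342],
  [0.085, 0.33, -0.384, 0, 0.342],
  [0.085, 0.33, -0.384, 0, 0.342],
  [0.085, 0.33, -0.384, 0, 0.342],
  [0.085, 0.33, -0.384, 0, 0.342],
  [0.085, 0.33, -0.384, 0, 0.342],
  [0.085, 0.33, -0.384, 0, 0.342],
], newtons=50)

```text
t: 2.6
tool_pos: [0.3773, -0.1541, 0.4051]
tool_rot: [3.138, -0.139, 0.002]
contact_force: [0.4, -0.8, -0.4]
opening: 0.0847
grip_force: 0.0
```

```bash
cat >> h.py <<'E'
from scipy.spatial.transform import Rotation as Ro
def shift(target):
    o=telemetry.get_obs();R=Ro.from_rotvec(o["tool_rot"]).as_matrix()
    print("t",round(o["t"],2),"pos",np.round(o["tool_pos"],4),"yaw",np.round(np.degrees(np.arctan2(R[1,0],R[0,0])),2),"z",np.round(R[:,2],4),"F",np.round(o["contact_force"],1),"open",round(o["opening"],4),round(o["grip_force"],1))
    if target is not None: print("shift",np.round(R.T@(np.array(target)-o["tool_pos"]),4))
E
python3 -c "
from h import *
shift([.480,.229,.36]);"
```

```text
t 2.6 pos [ 0.3773 -0.1541  0.4051] yaw -5.08 z [ 1.4e-03 -9.0e-04 -1.0e+00] F [ 0.4 -0.8 -0.4] open 0.0847 0.0
shift [ 0.0682 -0.3907  0.0449]
```

>>> apply_moves([
  [0.085, 0.068, -0.39, 0.02, 0],
  [0.085, 0.068, -0.39, 0.02, 0],
  [0.085, 0.068, -0.39, 0.02, 0],
  [0.085, 0.068, -0.39, 0.02, 0],
  [0.085, 0.068, -0.39, 0.02, 0],
  [0.085, 0.068, -0.39, 0.02, 0],
  [0.085, 0.068, -0.39, 0.02, 0],
  [0.085, 0.068, -0.39, 0.02, 0],
  [0.085, 0.068, -0.39, 0.02, 0],
  [0.085, 0.068, -0.39, 0.02, 0],
  [0.085, 0.068, -0.39, 0.02, 0],
  [0.085, 0.068, -0.39, 0.02, 0],
])

```text
t: 3.6
tool_pos: [0.4792, 0.2274, 0.3844]
tool_rot: [3.138, -0.135, -0.001]
contact_force: [-0.4, -0.6, -0.3]
opening: 0.085
grip_force: 0.0
```

```bash
python3 -c "
from h import *
shift([.480,.229,.238]);"
```

```text
t 3.6 pos [0.4792 0.2274 0.3844] yaw -4.92 z [-8.e-04 -6.e-04 -1.e+00] F [-0.4 -0.6 -0.3] open 0.085 0.0
shift [ 0.0008 -0.0018  0.1464]
```

>>> apply_moves([
  [0.085, 0.001, -0.002, 0.04, 0],
  [0.085, 0.001, -0.002, 0.08, 0],
  [0.085, 0.001, -0.002, 0.11, 0],
  [0.085, 0.001, -0.002, 0.13, 0],
  [0.085, 0.001, -0.002, 0.144, 0],
  [0.085, 0.001, -0.002, 0.144, 0],
  [0.046, 0.001, -0.002, 0.144, 0],
  [0.046, 0.001, -0.002, 0.144, 0],
  [0.046, 0.001, -0.002, 0.144, 0],
  [0.046, 0.001, -0.002, 0.144, 0],
  [0.046, 0.001, -0.002, 0.144, 0],
  [0.046, 0.001, -0.002, 0.144, 0],
], newtons=50)

```text
t: 4.6
tool_pos: [0.4814, 0.2286, 0.243]
tool_rot: [-3.137, 0.138, -0.006]
contact_force: [0.5, 0.5, 6.4]
opening: 0.0491
grip_force: 52.6
```

```bash
python3 -c "
from h import *
shift(None);print(telemetry.get_obs()['wrist_torque'])"
```

```text
t 4.6 pos [0.4814 0.2286 0.243 ] yaw -5.05 z [ 0.004  0.001 -1.   ] F [0.5 0.5 6.4] open 0.0491 52.6
[-0.08194869 -0.01389193 -0.0249053 ]
```

>>> apply_moves([
  [0.046, 0, 0, -0.02, 0],
  [0.046, 0, 0, -0.05, 0],
  [0.046, 0, 0, -0.08, 0],
  [0.046, 0, 0, -0.1, 0],
  [0.046, 0.01, 0.005, -0.1, -0.1],
  [0.046, 0.019, 0.016, -0.1, -0.2155],
  [0.046, 0.019, 0.016, -0.1, -0.2155],
  [0.046, 0.019, 0.016, -0.1, -0.2155],
  [0.046, 0.019, 0.016, -0.1, -0.2155],
])

```text
t: 5.35
tool_pos: [0.4975, 0.2108, 0.34]
tool_rot: [3.135, 0.197, -0.003]
contact_force: [0.7, 0.2, -1.1]
opening: 0.0494
grip_force: 52.6
```

```bash
python3 - <<'E'
from h import *
np.set_printoptions(precision=4,suppress=True)
shift(None)
for c in("scene","top"):
    p=eyes.get_image(c);cv2.imwrite(f"pics/{c}2.png",p["img"]);np.savez(f"{c}2.npz",**{k:np.array(p[k]) for k in("img","range_z","K","dist_coeffs","pose")})
    for n in("caddy","runner","rail_mouth","stop_block","utensil_rail"):
        for d in eyes.tip_of(n,p)[:3]: print(c,"tip",n,np.round(d["point"],1),round(d["confidence"],2),pt(p,d["point"]))
a=cv2.imread("pics/scene2.png")[120:260,230:390];b=cv2.imread("pics/top2.png")[130:230,235:395]
f=lambda i:cv2.resize(i,None,fx=4,fy=4,interpolation=2)
cv2.imwrite("pics/s2.png",f(a));cv2.imwrite("pics/t2.png",f(b))
E
```

```text
t 5.35 pos [0.4975 0.2108 0.34  ] yaw 7.18 z [-0.0016 -0.0001 -1.    ] F [ 0.7  0.2 -1.1] open 0.0494 52.6
scene tip caddy [262.3 275.5] 0.91 [0.3334 0.3225 0.0649]
scene tip caddy [276.5 219.2] 0.7 [0.4663 0.2135 0.1171]
scene tip caddy [264.2 311.4] 0.66 [0.2337 0.3626 0.0486]
scene tip runner [271.5 268.5] 0.95 [0.3385 0.2912 0.0722]
scene tip runner [272.8 300.3] 0.64 [0.2315 0.3359 0.0866]
scene tip runner [266.8 190.1] 0.57 [0.5225 0.2152 0.1902]
scene tip rail_mouth [278.1 184.1] 0.69 [0.5053 0.1853 0.2154]
scene tip utensil_rail [321.  204.5] 0.56 [0.5486 0.0137 0.0141]
scene tip utensil_rail [218.6 302.4] 0.22 [0.3395 0.4582 0.0157]
top tip caddy [229.8 245.8] 0.52 [0.3577 0.2243 0.5011]
top tip runner [222.3 292. ] 0.8 [ 0.2339  0.3363 -0.0026]
top tip runner [235.6 255.6] 0.55 [0.3396 0.2853 0.0867]
top tip rail_mouth [281.  177.8] 0.9 [0.5417 0.1574 0.1805]
top tip stop_block [353.7 168.8] 0.59 [ 0.5671 -0.0299  0.1839]
top tip utensil_rail [335.4 185. ] 0.61 [0.5512 0.0119 0.0035]
top tip utensil_rail [260.1 162.7] 0.42 [0.5213 0.1727 0.4867]
```

View pics/s2.png

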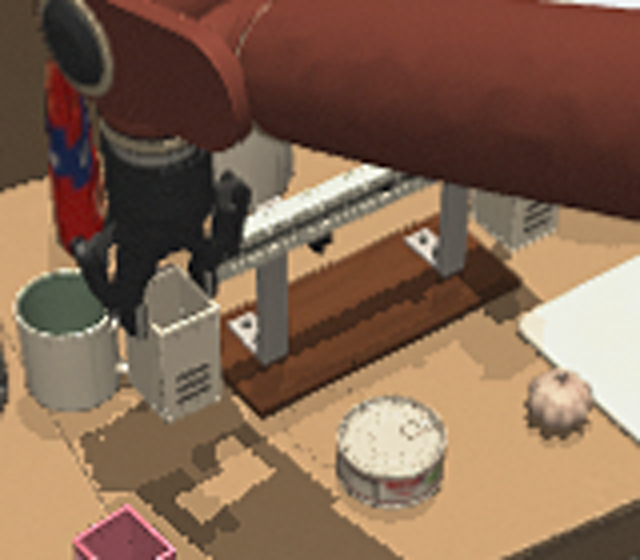

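View pics/t2.png

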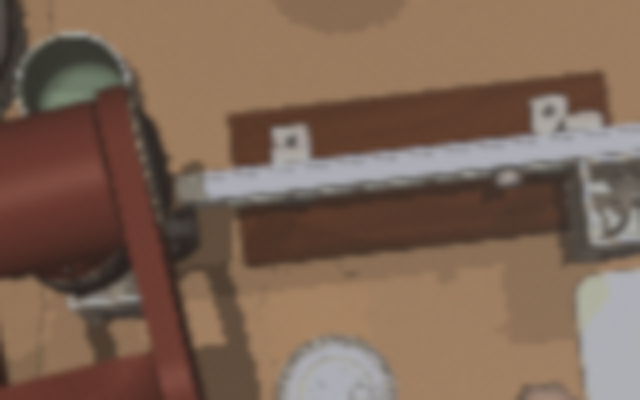

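The scene shows the caddy upright in the gripper at crop (180,350), and the top view shows the rail end clear at crop (181,187). Next I'll work out the runner-to-channel offset by comparing planes in the same camera.

```bash
python3 - <<'E'
from h import *
from scipy.optimize import least_squares
np.set_printoptions(precision=4,suppress=True)
L=lambda c:dict(np.load(f"{c}2.npz"))
P={}
s2,t2=L("scene"),L("top")
def fresh(c): # first picture depth not saved: use shot now for rail
    return {"scene":s2,"top":t2}[c]
def fitline(A,f=.001): # x = a+b*y robust
    r=least_squares(lambda q:A[:,0]-q[0]-q[1]*(A[:,1]),[.555,-.128],loss="soft_l1",f_scale=f);return r.x,len(A)
C=cloud(s2,np.ones((400,640),bool))
est=lambda A:A[:,0]-(.5555-.128*A[:,1])
for lo,hi in((.150,.157),(.174,.180),(.149,.181)):
    m=(C[:,2]>lo)&(C[:,2]<hi)&(C[:,1]>-.07)&(C[:,1]<.15)&(abs(est(C))<.006)
    q,n=fitline(C[m]);print("scene front",lo,q,n,"yaw",-np.degrees(np.arctan(q[1])),"x at .16:",q[0]+q[1]*.16)
# front edge from top cam: per-row edge of top face, z>.178
T=cloud(t2,np.ones((400,640),bool))
for nm,D in(("top",T),("scene",C)):
    m=(D[:,2]>.178)&(D[:,2]<.19)&(abs(est(D)-.01)<.02)&(D[:,1]>-.07)&(D[:,1]<.14);A=D[m]
    e=[];g=[]
    for y in np.arange(-.065,.14,.005):
        k=A[abs(A[:,1]-y)<.0026]
        if len(k)>3: e.append([k[:,0].min(),k[k[:,0].argmin(),1]]);g.append([k[:,0].max(),k[k[:,0].argmax(),1]])
    for w in(e,g): q,n=fitline(np.array(w));print(nm,"edge",q,n,"yaw",-np.degrees(np.arctan(q[1])),"x at .16:",q[0]+q[1]*.16)
# caddy in tool frame
o=telemetry.get_obs();R=Ro.from_rotvec(o["tool_rot"]).as_matrix()
for nm,D in(("scene",C),("top",T)):
    X=(D-o["tool_pos"])@R  # tool frame; z down
    m=(abs(X[:,0]+.028)<.008)&(abs(X[:,1])<.022)&(X[:,2]>.165)&(X[:,2]<.235)
    if m.sum()>10:
        A=X[m];r=least_squares(lambda q:A[:,0]-q[0]-q[1]*A[:,1]-q[2]*(A[:,2]-.2),[-.028,0,0],loss="soft_l1",f_scale=.001)
        print(nm,"caddy front x",r.x,m.sum())
    m=(abs(X[:,0])<.04)&(abs(X[:,1])<.03)&(abs(X[:,2]-.148)<.008)
    A=X[m]
    if m.sum()>5: print(nm,"rim z",np.median(A[:,2]),m.sum(),A.min(0),A.max(0))
    m=(abs(X[:,1])<.06)&(X[:,2]>.155)&(X[:,2]<.24)&(abs(X[:,0])<.06);A=X[m&(abs(X[:,0]+.028)<.006)]
    if len(A): print(nm,"front y range",np.percentile(A[:,1],[2,98]),"z range",np.percentile(A[:,2],[1,99]))
E
```

```text
scene front 0.15 [ 0.5568 -0.125 ] 80 yaw 7.12724367976218 x at .16: 0.5368068903552061
scene front 0.174 [ 0.557  -0.1251] 48 yaw 7.128700767873278 x at .16: 0.5369695346264229
scene front 0.149 [ 0.5573 -0.1286] 241 yaw 7.3256192451223905 x at .16: 0.536698298197464
top edge [ 0.5563 -0.1276] 41 yaw 7.2713901820041436 x at .16: 0.5358513288597008
top edge [ 0.5727 -0.1212] 41 yaw 6.910837701569434 x at .16: 0.5533261475386563
scene edge [ 0.5544 -0.122 ] 27 yaw 6.955373687934301 x at .16: 0.5348856070112812
scene edge [ 0.573  -0.1356] 27 yaw 7.723797665484153 x at .16: 0.5513112718845965
scene caddy front x [-0.0298 -0.0093 -0.0008] 216
scene rim z 0.14908077247188745 128 [-0.0324 -0.0285  0.1407] [0.0365 0.0292 0.1559]
scene front y range [-0.0259  0.0231] z range [0.1553 0.2383]
top caddy front x [-0.0299 -0.003  -0.0125] 50
top rim z 0.14915950504150038 32 [-0.0304 -0.0238  0.1436] [-0.0241  0.0213  0.155 ]
top front y range [-0.0226  0.0174] z range [0.1576 0.2342]
```

>>> apply_moves([
  [0.046, 0.0022, 0.005, 0.0017, 0],
  [0.046, 0.0044, 0.01, 0.0033, 0],
  [0.046, 0.0044, 0.014, 0.0033, 0],
  [0.046, 0.0044, 0.014, 0.0033, 0],
  [0.046, 0.0044, 0.014, 0.0033, 0],
  [0.046, 0.0044, 0.014, 0.0033, 0],
])

```text
t: 6.45
tool_pos: [0.5041, 0.1972, 0.3374]
tool_rot: [-3.135, -0.199, 0.0]
contact_force: [-0.2, -0.4, -1.9]
opening: 0.0494
grip_force: 52.6
```

```bash
cat >> h.py <<'E'
def rail():
    shift(None);o=telemetry.get_obs();a=np.radians(7.15);n=np.array([np.cos(a),np.sin(a)]);m=np.array([-n[1],n[0]])
    p=o["tool_pos"][:2];f=o["contact_force"];M=o["wrist_torque"]
    print("x_err mm %.2f  y_rail(m) %.4f  z_err mm %.2f | F rail x %.1f y %.1f z %.1f | M"%((n@p-.5243)*1e3,m@p,(o["tool_pos"][2]-.3367)*1e3,n@f[:2],m@f[:2],f[2]),np.round(M,2))
E
python3 -c "
from h import *
rail()"
```

```text
t 6.45 pos [0.5041 0.1972 0.3374] yaw 7.27 z [-1.e-04  1.e-04 -1.e+00] F [-0.2 -0.4 -1.9] open 0.0494 52.6
x_err mm 0.46  y_rail(m) 0.1329  z_err mm 0.71 | F rail x -0.2 y -0.3 z -1.9 | M [-0.02  0.01  0.  ]
```

>>> apply_moves([
  [0.046, -0.0003, 0.002, 0.0004, -0.002],
  [0.046, -0.0003, 0.004, 0.0004, -0.002],
  [0.046, -0.0003, 0.006, 0.0004, -0.002],
  [0.046, -0.0003, 0.008, 0.0004, -0.002],
  [0.046, -0.0003, 0.01, 0.0004, -0.002],
  [0.046, -0.0003, 0.012, 0.0004, -0.002],
  [0.046, -0.0003, 0.012, 0.0004, -0.002],
])

```text
t: 7.03
tool_pos: [0.5052, 0.1851, 0.3369]
tool_rot: [3.135, 0.202, -0.001]
contact_force: [-1.2, -0.3, -1.9]
opening: 0.0493
grip_force: 52.6
```

```bash
python3 -c "
from h import *
rail()"
```

```text
t 7.03 pos [0.5052 0.1851 0.3369] yaw 7.39 z [-7.e-04 -1.e-04 -1.e+00] F [-1.2 -0.3 -1.9] open 0.0493 52.6
x_err mm 0.02  y_rail(m) 0.1208  z_err mm 0.20 | F rail x -1.2 y -0.2 z -1.9 | M [ 0.03  0.18 -0.03]
```

>>> apply_moves([
  [0.046, -0.0004, 0.001, 0, 0.003],
  [0.046, -0.0006, 0.002, 0, 0.004],
  [0.046, -0.0006, 0.003, 0, 0.004],
  [0.046, -0.0006, 0.004, 0, 0.004],
  [0.046, -0.0006, 0.004, 0, 0.004],
])

```text
t: 7.45
tool_pos: [0.5052, 0.1812, 0.3369]
tool_rot: [3.135, 0.197, -0.001]
contact_force: [-2.1, -0.3, -0.7]
opening: 0.0492
grip_force: 52.6
```

```bash
python3 -c "
from h import *
rail()"
```

```text
t 7.45 pos [0.5052 0.1812 0.3369] yaw 7.17 z [-4.e-04 -3.e-04 -1.e+00] F [-2.1 -0.3 -0.7] open 0.0492 52.6
x_err mm -0.50  y_rail(m) 0.1170  z_err mm 0.22 | F rail x -2.1 y -0.1 z -0.7 | M [-0.04  0.22 -0.09]
```

>>> apply_moves([
  [0.046, -0.0008, 0, 0, 0],
  [0.046, -0.001, 0.001, -0.0002, 0],
  [0.046, -0.001, 0.002, -0.0002, 0],
  [0.046, -0.001, 0.002, -0.0002, 0],
])

```text
t: 7.78
tool_pos: [0.5045, 0.1792, 0.3372]
tool_rot: [3.135, 0.197, 0.0]
contact_force: [-0.6, -1.2, -0.5]
opening: 0.0492
grip_force: 52.4
```

```bash
python3 -c "
from h import *
rail()"
```

```text
t 7.78 pos [0.5045 0.1792 0.3372] yaw 7.18 z [ 3.e-04 -1.e-04 -1.e+00] F [-0.6 -1.2 -0.5] open 0.0492 52.4
x_err mm -1.40  y_rail(m) 0.1150  z_err mm 0.53 | F rail x -0.8 y -1.2 z -0.5 | M [ 0.02 -0.   -0.02]
```

>>> apply_moves([
  [0.046, -0.0001, 0.0015, 0, 0],
  [0.046, -0.0001, 0.003, 0, 0],
  [0.046, -0.0001, 0.0045, 0, 0],
  [0.046, -0.0001, 0.006, 0, 0],
  [0.046, -0.0001, 0.008, 0, 0],
  [0.046, -0.0001, 0.008, 0, 0],
])

```text
t: 8.28
tool_pos: [0.5054, 0.171, 0.3371]
tool_rot: [3.135, 0.196, -0.0]
contact_force: [-0.5, -0.4, -2.1]
opening: 0.0495
grip_force: 52.4
```

```bash
python3 -c "
from h import *
rail()"
```

```text
t 8.28 pos [0.5054 0.171  0.3371] yaw 7.16 z [-1.e-04 -3.e-04 -1.e+00] F [-0.5 -0.4 -2.1] open 0.0495 52.4
x_err mm -1.53  y_rail(m) 0.1068  z_err mm 0.44 | F rail x -0.6 y -0.3 z -2.1 | M [-0.03 -0.03  0.02]
```

>>> apply_moves([
  [0.046, 0, 0.002, 0, 0],
  [0.046, 0, 0.004, 0, 0],
  [0.046, 0, 0.006, 0, 0],
  [0.046, 0, 0.008, 0, 0],
  [0.046, 0, 0.01, 0, 0],
  [0.046, 0, 0.013, 0, 0],
  [0.046, 0, 0.016, 0, 0],
  [0.046, 0, 0.019, 0, 0],
  [0.046, 0, 0.022, 0, 0],
  [0.046, 0, 0.025, 0, 0],
  [0.046, 0, 0.025, 0, 0],
])

```text
t: 9.2
tool_pos: [0.5085, 0.1459, 0.3369]
tool_rot: [3.135, 0.196, -0.001]
contact_force: [0.8, -1.6, -4.1]
opening: 0.0492
grip_force: 52.3
```

```bash
python3 -c "
from h import *
rail()"
```

```text
t 9.2 pos [0.5085 0.1459 0.3369] yaw 7.15 z [-5.e-04 -7.e-04 -1.e+00] F [ 0.8 -1.6 -4.1] open 0.0492 52.3
x_err mm -1.59  y_rail(m) 0.0815  z_err mm 0.24 | F rail x 0.6 y -1.7 z -4.1 | M [-0.18  0.16 -0.01]
```

>>> apply_moves([
  [0.046, 0, 0.003, 0.0003, 0],
  [0.046, 0, 0.007, 0.0003, 0],
  [0.046, 0, 0.011, 0.0003, 0],
  [0.046, 0, 0.015, 0.0003, 0],
  [0.046, 0, 0.019, 0.0003, 0],
  [0.046, 0, 0.023, 0.0003, 0],
  [0.046, 0, 0.027, 0.0003, 0],
  [0.046, 0, 0.03, 0.0003, 0],
  [0.046, 0, 0.03, 0.0003, 0],
])

```text
t: 9.95
tool_pos: [0.5123, 0.1161, 0.3368]
tool_rot: [3.135, 0.195, -0.0]
contact_force: [-0.5, -0.8, -4.2]
opening: 0.0497
grip_force: 52.3
```

```bash
python3 -c "
from h import *
rail()"
```

```text
t 9.95 pos [0.5123 0.1161 0.3368] yaw 7.13 z [-2.e-04 -9.e-04 -1.e+00] F [-0.5 -0.8 -4.2] open 0.0497 52.3
x_err mm -1.54  y_rail(m) 0.0514  z_err mm 0.09 | F rail x -0.6 y -0.7 z -4.2 | M [-0.26  0.05  0.03]
```

>>> apply_moves([
  [0.046, 0, 0.003, 0.0004, 0],
  [0.046, 0, 0.006, 0.0006, 0],
  [0.046, 0, 0.01, 0.0006, 0],
  [0.046, 0, 0.014, 0.0006, 0],
  [0.046, 0, 0.018, 0.0006, 0],
  [0.046, 0, 0.022, 0.0006, 0],
  [0.046, 0, 0.025, 0.0006, 0],
  [0.046, 0, 0.025, 0.0006, 0],
])

```text
t: 10.62
tool_pos: [0.5156, 0.0913, 0.3366]
tool_rot: [3.135, 0.195, 0.001]
contact_force: [-1.1, 0.7, -2.4]
opening: 0.0494
grip_force: 52.7
```

```bash
python3 -c "
from h import *
rail()"
```

```text
t 10.62 pos [0.5156 0.0913 0.3366] yaw 7.13 z [ 6.e-04 -4.e-04 -1.e+00] F [-1.1  0.7 -2.4] open 0.0494 52.7
x_err mm -1.36  y_rail(m) 0.0264  z_err mm -0.09 | F rail x -1.0 y 0.8 z -2.4 | M [-0.04  0.06 -0.  ]
```

>>> apply_moves([
  [0.046, -0.0001, 0.003, 0, 0],
  [0.046, -0.0001, 0.006, 0, 0],
  [0.046, -0.0001, 0.009, 0, 0],
  [0.046, -0.0001, 0.012, 0, 0],
  [0.046, -0.0001, 0.015, 0, 0],
  [0.046, -0.0001, 0.018, 0, 0],
  [0.046, -0.0001, 0.021, 0, 0],
  [0.046, -0.0001, 0.024, 0, 0],
  [0.046, -0.0001, 0.027, 0, 0],
  [0.046, -0.0001, 0.03, 0, 0],
  [0.046, -0.0001, 0.03, 0, 0],
])

```text
t: 11.53
tool_pos: [0.5193, 0.0614, 0.3366]
tool_rot: [3.134, 0.195, 0.001]
contact_force: [-0.4, -1.2, 0.2]
opening: 0.0492
grip_force: 52.8
```

```bash
python3 -c "
from h import *
rail()"
```

```text
t 11.53 pos [0.5193 0.0614 0.3366] yaw 7.13 z [ 8.0e-04 -1.7e-03 -1.0e+00] F [-0.4 -1.2  0.2] open 0.0492 52.8
x_err mm -1.44  y_rail(m) -0.0037  z_err mm -0.08 | F rail x -0.6 y -1.2 z 0.2 | M [-0.24 -0.04 -0.01]
```

>>> apply_moves([
  [0.046, 0, 0.003, 0, 0],
  [0.046, 0, 0.006, 0, 0],
  [0.046, 0, 0.009, 0, 0],
  [0.046, 0, 0.012, 0, 0],
  [0.046, 0, 0.015, 0, 0],
  [0.046, 0, 0.018, 0, 0],
  [0.046, 0, 0.021, 0, 0],
  [0.046, 0, 0.024, 0, 0],
  [0.046, 0, 0.026, 0, 0],
  [0.046, 0, 0.028, 0, 0],
  [0.046, 0, 0.028, 0, 0],
])

```text
t: 12.45
tool_pos: [0.5227, 0.0339, 0.3365]
tool_rot: [3.134, 0.196, 0.0]
contact_force: [0.1, -1.1, 2.1]
opening: 0.0496
grip_force: 53.2
```

```bash
python3 - <<'E'
from h import *
rail()
p=eyes.get_image("top");q=eyes.get_image("scene")
f=lambda i:cv2.resize(i,(480,300),interpolation=2)
cv2.imwrite("pics/c3.png",np.vstack([f(p["img"][140:220,290:418]),f(q["img"][130:230,270:430])]))
for c,x in(("top",p),("scene",q)):
    for n in("stop_block","latch"):
        for d in eyes.tip_of(n,x)[:2]: print(c,n,np.round(d["point"],1),round(d["confidence"],2),pt(x,d["point"]))
E
```

```text
t 12.45 pos [0.5227 0.0339 0.3365] yaw 7.15 z [ 4.0e-04 -1.2e-03 -1.0e+00] F [ 0.1 -1.1  2.1] open 0.0496 53.2
x_err mm -1.49  y_rail(m) -0.0315  z_err mm -0.23 | F rail x -0.1 y -1.1 z 2.1 | M [-0.16 -0.14 -0.02]Traceback (most recent call last):
  File "<stdin>", line 8, in <module>
ValueError: it knows: caddy, garlic, lemon, mug, rail_mouth, runner, spice_jar, stop_block, tin, utensil_rail
```

View pics/c3.png

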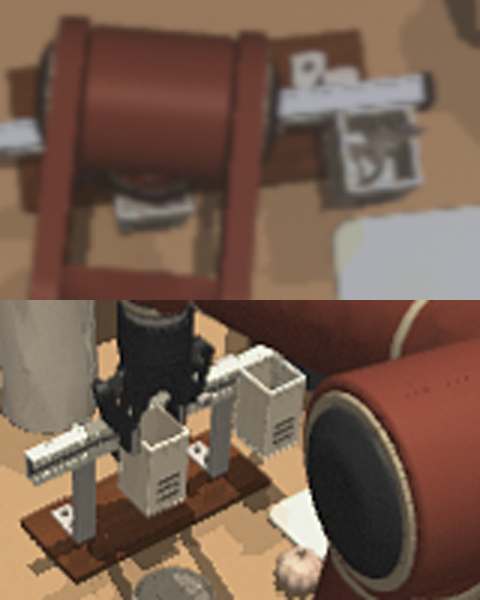

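The caddy is upright in the rail (lower crop at (155,460)), with no sign of trouble. I'm feeling for the buffer from here.

>>> apply_moves([
  [0.046, 0, 0.001, 0, 0],
  [0.046, 0, 0.002, 0, 0],
  [0.046, 0, 0.003, 0, 0],
  [0.046, 0, 0.004, 0, 0],
  [0.046, 0, 0.005, 0, 0],
  [0.046, 0, 0.006, 0, 0],
  [0.046, 0, 0.007, 0, 0],
  [0.046, 0, 0.008, 0, 0],
  [0.046, 0, 0.008, 0, 0],
])

```text
t: 13.35
tool_pos: [0.5236, 0.0262, 0.3363]
tool_rot: [3.135, 0.196, -0.0]
contact_force: [-0.1, 0.8, 1.5]
opening: 0.0493
grip_force: 53.3
```

```bash
python3 -c "
from h import *
rail()"
```

```text
t 13.35 pos [0.5236 0.0262 0.3363] yaw 7.17 z [ 0.e+00 -5.e-04 -1.e+00] F [-0.1  0.8  1.5] open 0.0493 53.3
x_err mm -1.55  y_rail(m) -0.0391  z_err mm -0.39 | F rail x -0.0 y 0.8 z 1.5 | M [ 0.08 -0.08  0.03]
```

>>> apply_moves([
  [0.046, 0, 0.001, 0, 0],
  [0.046, 0, 0.002, 0, 0],
  [0.046, 0, 0.003, 0, 0],
  [0.046, 0, 0.003, 0, 0],
])

```text
t: 13.68
tool_pos: [0.5239, 0.0233, 0.3363]
tool_rot: [3.135, 0.196, -0.0]
contact_force: [0.4, 0.5, 2.5]
opening: 0.0496
grip_force: 53.3
```

```bash
python3 -c "
from h import *
rail()"
```

```text
t 13.68 pos [0.5239 0.0233 0.3363] yaw 7.17 z [ 0.e+00 -4.e-04 -1.e+00] F [0.4 0.5 2.5] open 0.0496 53.3
x_err mm -1.54  y_rail(m) -0.0421  z_err mm -0.37 | F rail x 0.5 y 0.5 z 2.5 | M [ 0.12 -0.11 -0.01]
```

>>> apply_moves([
  [0.046, 0, 0.001, 0, 0],
  [0.046, 0, 0.002, 0, 0],
  [0.046, 0, 0.003, 0, 0],
  [0.046, 0, 0.003, 0, 0],
])

```text
t: 14.02
tool_pos: [0.5243, 0.0201, 0.3363]
tool_rot: [3.134, 0.196, 0.0]
contact_force: [-0.1, -1.3, 1.1]
opening: 0.049
grip_force: 53.2
```

```bash
python3 -c "
from h import *
rail()"
```

```text
t 14.02 pos [0.5243 0.0201 0.3363] yaw 7.16 z [ 2.0e-04 -1.3e-03 -1.0e+00] F [-0.1 -1.3  1.1] open 0.049 53.2
x_err mm -1.54  y_rail(m) -0.0453  z_err mm -0.37 | F rail x -0.2 y -1.3 z 1.1 | M [-0.08 -0.14 -0.06]
```

>>> apply_moves([
  [0.046, 0, 0.001, 0, 0],
  [0.046, 0, 0.002, 0, 0],
  [0.046, 0, 0.003, 0, 0],
  [0.046, 0, 0.003, 0, 0],
])

```text
t: 14.35
tool_pos: [0.5246, 0.0175, 0.3363]
tool_rot: [-3.135, -0.197, 0.0]
contact_force: [0.2, 1.3, 1.8]
opening: 0.0492
grip_force: 53.2
```

```bash
python3 -c "
from h import *
rail()"
```

```text
t 14.35 pos [0.5246 0.0175 0.3363] yaw 7.17 z [-3.e-04  6.e-04 -1.e+00] F [0.2 1.3 1.8] open 0.0492 53.2
x_err mm -1.58  y_rail(m) -0.0479  z_err mm -0.45 | F rail x 0.4 y 1.3 z 1.8 | M [ 0.23 -0.16 -0.  ]
```

>>> apply_moves([
  [0.046, 0, 0.001, 0, 0],
  [0.046, 0, 0.002, 0, 0],
  [0.046, 0, 0.002, 0, 0],
])

```text
t: 14.6
tool_pos: [0.5248, 0.016, 0.3363]
tool_rot: [-3.133, -0.197, 0.001]
contact_force: [-0.7, 5.1, 1.9]
opening: 0.0488
grip_force: 53.5
```

```bash
python3 -c "
from h import *
rail()"
```

```text
t 14.6 pos [0.5248 0.016  0.3363] yaw 7.21 z [-4.e-04  2.e-03 -1.e+00] F [-0.7  5.1  1.9] open 0.0488 53.5
x_err mm -1.58  y_rail(m) -0.0494  z_err mm -0.42 | F rail x -0.1 y 5.1 z 1.9 | M [0.85 0.03 0.16]
```

>>> apply_moves([
  [0.046, 0, 0.0005, 0, 0],
  [0.046, 0, 0.001, 0, 0],
  [0.046, 0, 0.0015, 0, 0],
  [0.046, 0, 0.0015, 0, 0],
])

```text
t: 14.93
tool_pos: [0.5249, 0.015, 0.3363]
tool_rot: [-3.132, -0.198, 0.001]
contact_force: [-1.5, 6.8, 2.7]
opening: 0.0491
grip_force: 53.6
```

```bash
python3 -c "
from h import *
rail()"
```

```text
t 14.93 pos [0.5249 0.015  0.3363] yaw 7.23 z [-8.0e-04  3.5e-03 -1.0e+00] F [-1.5  6.8  2.7] open 0.0491 53.6
x_err mm -1.59  y_rail(m) -0.0504  z_err mm -0.44 | F rail x -0.7 y 6.9 z 2.7 | M [1.22 0.09 0.25]
```

>>> apply_moves([
  [0.046, 0, 0.0005, 0, 0],
  [0.046, 0, 0.001, 0, 0],
  [0.046, 0, 0.0015, 0, 0],
  [0.046, 0, 0.0015, 0, 0],
])

```text
t: 15.27
tool_pos: [0.525, 0.0138, 0.3359]
tool_rot: [-3.131, -0.199, 0.001]
contact_force: [-0.2, 8.6, 1.9]
opening: 0.0492
grip_force: 53.3
```

```bash
python3 -c "
from h import *
rail()"
```

```text
t 15.27 pos [0.525  0.0138 0.3359] yaw 7.26 z [-8.0e-04  4.2e-03 -1.0e+00] F [-0.2  8.6  1.9] open 0.0492 53.3
x_err mm -1.61  y_rail(m) -0.0516  z_err mm -0.80 | F rail x 0.9 y 8.6 z 1.9 | M [ 1.27 -0.2   0.32]
```

>>> apply_moves([
  [0.046, 0, 0.0005, 0, 0],
  [0.046, 0, 0.001, 0, 0],
  [0.046, 0, 0.001, 0, 0],
])

```text
t: 15.52
tool_pos: [0.5251, 0.0133, 0.3359]
tool_rot: [-3.129, -0.199, 0.001]
contact_force: [-1.2, 11.0, 2.0]
opening: 0.0495
grip_force: 53.5
```

```bash
python3 -c "
from h import *
rail()"
```

```text
t 15.52 pos [0.5251 0.0133 0.3359] yaw 7.28 z [-0.0011  0.0058 -1.    ] F [-1.2 11.   2. ] open 0.0495 53.5
x_err mm -1.60  y_rail(m) -0.0522  z_err mm -0.83 | F rail x 0.2 y 11.1 z 2.0 | M [1.75 0.04 0.47]
```

>>> apply_moves([
  [0.046, 0, 0.0003, 0, 0],
  [0.046, 0, 0.0006, 0, 0],
  [0.046, 0, 0.0006, 0, 0],
])

```text
t: 15.77
tool_pos: [0.5251, 0.0129, 0.3359]
tool_rot: [-3.128, -0.2, 0.001]
contact_force: [-1.1, 13.0, 2.2]
opening: 0.0493
grip_force: 53.6
```

```bash
python3 -c "
from h import *
rail()"
```

```text
t 15.77 pos [0.5251 0.0129 0.3359] yaw 7.3 z [-0.0013  0.0067 -1.    ] F [-1.1 13.   2.2] open 0.0493 53.6
x_err mm -1.62  y_rail(m) -0.0525  z_err mm -0.84 | F rail x 0.5 y 13.1 z 2.2 | M [1.96 0.09 0.45]
```

>>> apply_moves([
  [0.046, 0, 0.0002, 0, 0],
  [0.046, 0, 0.0005, 0, 0],
  [0.046, 0, 0.0005, 0, 0],
])

```text
t: 16.02
tool_pos: [0.5252, 0.0126, 0.3359]
tool_rot: [-3.128, -0.2, 0.002]
contact_force: [-1.5, 13.0, 1.7]
opening: 0.049
grip_force: 53.7
```

```bash
python3 -c "
from h import *
rail()"
```

```text
t 16.02 pos [0.5252 0.0126 0.3359] yaw 7.31 z [-0.0014  0.0071 -1.    ] F [-1.5 13.   1.7] open 0.049 53.7
x_err mm -1.62  y_rail(m) -0.0529  z_err mm -0.84 | F rail x 0.1 y 13.1 z 1.7 | M [2.09 0.1  0.5 ]
```

>>> apply_moves([
  [0.046, 0, 0, -0.0005, 0],
  [0.046, 0, 0.0003, -0.0005, 0],
  [0.046, 0, 0.0005, -0.0005, 0],
  [0.046, 0, 0.0005, -0.0005, 0],
])

```text
t: 16.35
tool_pos: [0.5252, 0.0123, 0.336]
tool_rot: [-3.127, -0.2, 0.002]
contact_force: [-0.1, 13.4, 0.2]
opening: 0.0498
grip_force: 53.6
```

```bash
python3 -c "
from h import *
rail()"
```

```text
t 16.35 pos [0.5252 0.0123 0.336 ] yaw 7.32 z [-0.0016  0.0077 -1.    ] F [-0.1 13.4  0.2] open 0.0498 53.6
x_err mm -1.65  y_rail(m) -0.0532  z_err mm -0.75 | F rail x 1.6 y 13.3 z 0.2 | M [ 2.27 -0.05  0.53]
```

>>> apply_moves([
  [0.046, 0, 0.0003, -0.0002, 0],
  [0.046, 0, 0.0005, -0.0002, 0],
  [0.046, 0, 0.0005, -0.0002, 0],
])

```text
t: 16.6
tool_pos: [0.5253, 0.0119, 0.336]
tool_rot: [-3.127, -0.2, 0.002]
contact_force: [-0.3, 14.4, 0.2]
opening: 0.0494
grip_force: 53.6
```

```bash
python3 -c "
from h import *
rail()"
```

```text
t 16.6 pos [0.5253 0.0119 0.336 ] yaw 7.32 z [-0.0017  0.0084 -1.    ] F [-0.3 14.4  0.2] open 0.0494 53.6
x_err mm -1.65  y_rail(m) -0.0536  z_err mm -0.69 | F rail x 1.5 y 14.3 z 0.2 | M [ 2.38 -0.05  0.47]
```

>>> apply_moves([
  [0.046, 0, -0.001, 0, 0],
  [0.046, 0, -0.002, 0, 0],
  [0.046, 0, -0.003, 0, 0],
  [0.046, 0, -0.0035, 0, 0],
  [0.046, 0, -0.0035, 0, 0],
])

```text
t: 17.02
tool_pos: [0.525, 0.0141, 0.336]
tool_rot: [-3.132, -0.199, 0.001]
contact_force: [0.8, 7.3, -1.6]
opening: 0.0494
grip_force: 53.2
```

```bash
python3 -c "
from h import *
rail()"
```

```text
t 17.02 pos [0.525  0.0141 0.336 ] yaw 7.26 z [-9.e-04  3.e-03 -1.e+00] F [ 0.8  7.3 -1.6] open 0.0494 53.2
x_err mm -1.64  y_rail(m) -0.0514  z_err mm -0.70 | F rail x 1.7 y 7.1 z -1.6 | M [ 1.12 -0.29  0.3 ]
```

>>> apply_moves([
  [0.046, 0, 0.001, 0, 0],
  [0.046, 0, 0.002, 0, 0],
  [0.046, 0, 0.003, 0, 0],
  [0.046, 0, 0.0035, 0, 0],
  [0.046, 0, 0.0038, 0, 0],
  [0.046, 0, 0.004, 0, 0],
  [0.046, 0, 0.004, 0, 0],
])

```text
t: 17.6
tool_pos: [0.5253, 0.0116, 0.336]
tool_rot: [-3.126, -0.2, 0.002]
contact_force: [0.0, 15.4, 0.5]
opening: 0.0491
grip_force: 53.7
```

```bash
python3 -c "
from h import *
rail()"
```

```text
t 17.6 pos [0.5253 0.0116 0.336 ] yaw 7.33 z [-0.0018  0.0089 -1.    ] F [ 0.  15.4  0.5] open 0.0491 53.7
x_err mm -1.65  y_rail(m) -0.0539  z_err mm -0.68 | F rail x 2.0 y 15.2 z 0.5 | M [ 2.5  -0.07  0.54]
```

>>> apply_moves([
  [0.046, 0.0004, 0, 0, 0],
  [0.046, 0.0004, 0.0002, 0, 0],
  [0.046, 0.0004, 0.0004, 0, 0],
  [0.046, 0.0004, 0.0004, 0, 0],
])

```text
t: 17.93
tool_pos: [0.5256, 0.0113, 0.336]
tool_rot: [-3.126, -0.2, 0.004]
contact_force: [-2.2, 15.2, 1.1]
opening: 0.0492
grip_force: 53.8
```

```bash
python3 -c "
from h import *
rail()"
```

```text
t 17.93 pos [0.5256 0.0113 0.336 ] yaw 7.34 z [-0.0029  0.009  -1.    ] F [-2.2 15.2  1.1] open 0.0492 53.8
x_err mm -1.43  y_rail(m) -0.0542  z_err mm -0.68 | F rail x -0.3 y 15.4 z 1.1 | M [2.54 0.2  0.55]
```

>>> apply_moves([
  [0.046, 0, -0.001, 0, 0],
  [0.046, 0, -0.002, 0, 0],
  [0.046, 0, -0.003, 0, 0],
  [0.046, 0, -0.004, 0, 0],
  [0.046, 0, -0.004, 0, 0],
])

```text
t: 18.35
tool_pos: [0.5252, 0.0139, 0.336]
tool_rot: [-3.132, -0.199, 0.003]
contact_force: [-0.2, 8.0, -0.0]
opening: 0.0495
grip_force: 53.4
```

```bash
python3 -c "
from h import *
rail()"
```

```text
t 18.35 pos [0.5252 0.0139 0.336 ] yaw 7.27 z [-0.002   0.0035 -1.    ] F [-0.2  8.  -0. ] open 0.0495 53.4
x_err mm -1.42  y_rail(m) -0.0515  z_err mm -0.72 | F rail x 0.8 y 7.9 z -0.0 | M [ 1.22 -0.    0.29]
```

>>> apply_moves([
  [0.046, 0, 0.001, 0.0004, 0],
  [0.046, 0, 0.002, 0.0004, 0],
  [0.046, 0, 0.003, 0.0004, 0],
  [0.046, 0, 0.004, 0.0004, 0],
  [0.046, 0, 0.0042, 0.0004, 0],
  [0.046, 0, 0.0044, 0.0004, 0],
  [0.046, 0, 0.0044, 0.0004, 0],
])

```text
t: 18.93
tool_pos: [0.5256, 0.011, 0.3359]
tool_rot: [-3.126, -0.2, 0.004]
contact_force: [-2.6, 16.5, 3.0]
opening: 0.049
grip_force: 53.9
```

```bash
python3 -c "
from h import *
rail()"
```

```text
t 18.93 pos [0.5256 0.011  0.3359] yaw 7.34 z [-0.003   0.0094 -1.    ] F [-2.6 16.5  3. ] open 0.049 53.9
x_err mm -1.44  y_rail(m) -0.0545  z_err mm -0.83 | F rail x -0.6 y 16.7 z 3.0 | M [2.61 0.25 0.59]
```

>>> apply_moves([
  [0.046, 0, -0.001, 0, 0],
  [0.046, 0, -0.002, 0, 0],
  [0.046, 0, -0.003, 0, 0],
  [0.046, 0, -0.004, 0, 0],
  [0.046, 0, -0.0045, 0, 0],
  [0.046, 0, -0.0045, 0, 0],
])

```text
t: 19.43
tool_pos: [0.5252, 0.0139, 0.3358]
tool_rot: [-3.132, -0.199, 0.003]
contact_force: [-0.8, 8.7, 0.6]
opening: 0.0495
grip_force: 53.5
```

```bash
python3 -c "
from h import *
rail()"
```

```text
t 19.43 pos [0.5252 0.0139 0.3358] yaw 7.27 z [-0.0019  0.0033 -1.    ] F [-0.8  8.7  0.6] open 0.0495 53.5
x_err mm -1.40  y_rail(m) -0.0515  z_err mm -0.86 | F rail x 0.3 y 8.8 z 0.6 | M [1.16 0.1  0.33]
```

>>> apply_moves([
  [0.046, 0, -0.001, 0, 0],
  [0.046, 0, -0.002, 0, 0],
  [0.046, 0, -0.003, 0, 0],
  [0.046, 0, -0.0035, 0, 0],
  [0.046, 0, -0.0035, 0, 0],
])

```text
t: 19.85
tool_pos: [0.5251, 0.0156, 0.336]
tool_rot: [3.134, 0.196, -0.002]
contact_force: [0.1, -2.7, -2.9]
opening: 0.049
grip_force: 52.9
```

```bash
python3 -c "
from h import *
rail()"
```

```text
t 19.85 pos [0.5251 0.0156 0.336 ] yaw 7.15 z [-0.0011 -0.002  -1.    ] F [ 0.1 -2.7 -2.9] open 0.049 52.9
x_err mm -1.38  y_rail(m) -0.0498  z_err mm -0.68 | F rail x -0.2 y -2.7 z -2.9 | M [-0.47  0.03 -0.01]
```

Fy has reversed to −2.7 N well inside the buffer's range, and the bolt's upward push on the runner is gone. So the bolt has snapped up and is holding the runner. I'll relax the pull, let go and withdraw upward.

>>> apply_moves([
  [0.046, 0, 0.0007, 0, 0],
  [0.046, 0, 0.0007, 0, 0],
  [0.055, 0, 0.0007, 0, 0],
  [0.06, 0, 0.0007, 0, 0],
  [0.07, 0, 0.0007, 0, 0],
  [0.07, 0, 0.0007, 0, 0],
  [0.07, 0, 0.0007, 0, 0],
  [0.07, 0, 0.0007, 0, 0],
])

```text
t: 20.52
tool_pos: [0.5254, 0.0155, 0.3368]
tool_rot: [-3.135, -0.197, -0.001]
contact_force: [-0.8, -0.0, -0.1]
opening: 0.0703
grip_force: 0.0
```

```bash
python3 -c "
from h import *
rail()"
```

```text
t 20.52 pos [0.5254 0.0155 0.3368] yaw 7.18 z [ 4.e-04  0.e+00 -1.e+00] F [-0.8 -0.  -0.1] open 0.0703 0.0
x_err mm -1.08  y_rail(m) -0.0500  z_err mm 0.14 | F rail x -0.8 y 0.1 z -0.1 | M [ 0.04 -0.01  0.02]
```

Released with no contact force. I'll rise straight up, then back off to the robot's left to clear the view.

>>> apply_moves([
  [0.07, 0, 0, -0.005, 0],
  [0.07, 0, 0, -0.015, 0],
  [0.07, 0, 0, -0.03, 0],
  [0.07, 0, 0, -0.05, 0],
  [0.07, 0, 0, -0.08, 0],
  [0.07, 0, 0, -0.11, 0],
  [0.07, 0, 0, -0.13, 0],
  [0.07, -0.1, 0, -0.13, 0],
  [0.07, -0.1, 0, -0.13, 0],
  [0.07, -0.1, 0, -0.13, 0],
  [0.07, -0.1, 0, -0.13, 0],
])

```text
t: 21.43
tool_pos: [0.4238, 0.003, 0.4682]
tool_rot: [3.135, 0.196, 0.004]
contact_force: [0.4, 0.6, -0.2]
opening: 0.0702
grip_force: 0.0
```

>>> apply_moves([
  [0.07, 0, -0.3, 0, 0],
  [0.07, 0, -0.3, 0, 0],
  [0.07, 0, -0.3, 0, 0],
  [0.07, 0, -0.3, 0, 0],
  [0.07, 0, -0.3, 0, 0],
  [0.07, 0, -0.3, 0, 0],
  [0.07, 0, -0.3, 0, 0],
  [0.07, 0, -0.3, 0, 0],
  [0.07, 0, -0.3, 0, 0],
  [0.07, 0, -0.3, 0, 0],
])

```text
t: 22.27
tool_pos: [0.3888, 0.301, 0.467]
tool_rot: [3.135, 0.199, 0.001]
contact_force: [0.2, -1.1, -0.1]
opening: 0.0704
grip_force: 0.0
```

```bash
python3 - <<'E'
from h import *
np.set_printoptions(precision=4,suppress=True)
rail()
p=eyes.get_image("top");q=eyes.get_image("scene")
f=lambda i:cv2.resize(i,(480,300),interpolation=2)
cv2.imwrite("pics/c4.png",np.vstack([f(p["img"][130:250,260:452]),f(q["img"][120:250,250:458])]))
for c,x in(("top",p),("scene",q)):
    for n in("stop_block","caddy","runner","tin","garlic","lemon"):
        for d in eyes.tip_of(n,x)[:3]: print(c,n,np.round(d["point"],1),round(d["confidence"],2),pt(x,d["point"]))
E
```

```text
t 22.27 pos [0.3888 0.301  0.467 ] yaw 7.25 z [ 0.0004 -0.0005 -1.    ] F [ 0.2 -1.1 -0.1] open 0.0704 0.0
x_err mm -101.08  y_rail(m) 0.2503  z_err mm 130.29 | F rail x 0.0 y -1.1 z -0.1 | M [0.03 0.04 0.03]
top stop_block [319.6 226.2] 0.39 [0.4267 0.0564 0.0408]
top stop_block [358.  168.6] 0.36 [ 0.5684 -0.0412  0.1802]
top caddy [214.7 278.1] 0.79 [0.3013 0.2277 0.6087]
top caddy [232.7 245.4] 0.72 [0.3691 0.3088 0.006 ]
top caddy [336.2 191.8] 0.56 [0.5188 0.0119 0.094 ]
top runner [334.6 170.9] 0.9 [0.5611 0.0192 0.1831]
top runner [234.3 252.8] 0.71 [0.3443 0.2096 0.5336]
top runner [337.5 184.6] 0.34 [0.5391 0.0085 0.0924]
top tin [320.3 229.5] 0.67 [0.4177 0.0543 0.0339]
top tin [334.7 170.4] 0.31 [0.5625 0.019  0.1823]
top lemon [451.  226.3] 0.94 [ 0.4304 -0.3085  0.0659]
scene caddy [265.  314.8] 0.91 [0.2361 0.3608 0.0267]
scene caddy [326.1 191.6] 0.84 [0.4956 0.0273 0.1245]
scene caddy [260.6 275.1] 0.8 [0.3308 0.3282 0.0736]
scene runner [271.6 268.8] 0.85 [0.3361 0.2919 0.0741]
scene runner [272.8 296.1] 0.78 [-0.4058  0.569   1.1131]
scene runner [318.3 168.2] 0.56 [0.5505 0.0265 0.1795]
scene tin [326.5 236.4] 0.65 [0.3963 0.0789 0.0384]
scene garlic [367.6 224.4] 0.72 [ 0.3856 -0.0679  0.0295]
scene lemon [419. 197.] 0.56 [ 0.4076 -0.2939  0.0326]
```

View pics/c4.png

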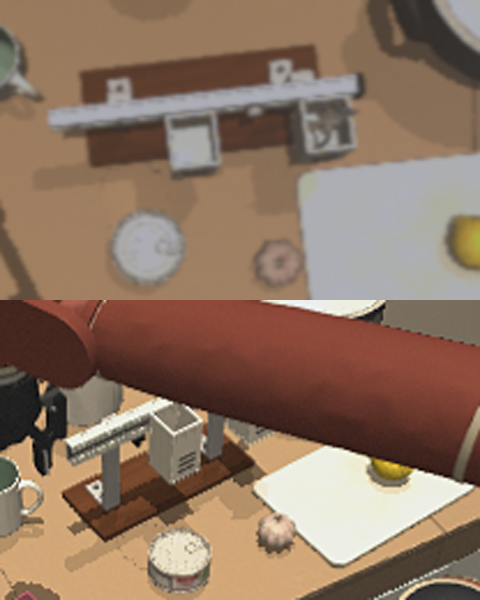

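The caddy hangs upright on the rail at upper crop (192,143), next to the knob at (253,111). The tin, garlic, lemon and mug are where they were, and the arm is clear. Handing in.

```bash
python3 -c "
from h import *
print(ctrl.finish_job())"
```

```text
the job is handed in; nothing more can be done
None
```

The caddy hangs upright on the rail, latched behind the bolt, and the job was handed in at about 22 s. My push on the stop peaked at about 16.7 N, above the 10–13 N the bolt needs but below the 19 N slip point, because I missed the snap and kept pressing. I did not measure whether the stop shifted; it looks unmoved in the last picture.

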